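# Pin back the belt tensioner of the moulding turntable

### The job

The belt is off the turntable drive for cleaning and the tensioner must be pinned back before a new one can go on. Take the red-headed locking pin out of the tool block, swing the sprung tension wheel clockwise until the eye in its yellow lug is over the yellow-ringed hole in the deck, hold it there and push the pin fully home through both, so that it stands upright with its collar down on the lug and keeps the wheel back when you let go. Leave the other things on the table and in the block where they are.

Things in the scene. Friction and masses are not known exactly. Their poses are not given: they have to be found in the camera images.
- pin: locking pin, 120 g: square red head 22 x 22 mm (sides along x and y), on a steel collar 28 mm across, 5 mm thick, over a shaft 12 mm across, 40 mm long, its last 8 mm tapering to a 6 mm nose. Origin on the axis at the collar's underside (shoulder); z up towards the head, which spans z = 5 to 45 mm. Starts upright in one of the tool block's holes, shoulder on the block's top
- pin_nose (a point): lower end of the pin's shaft, on its axis, 40 mm below the shoulder
- wheel_eye (a point): the eye: 15 mm through-hole in the yellow lug (42 x 42 mm, 12 mm thick) that sticks out of the tension wheel. Point on the hole's axis at the lug's top face, 75 mm from the wheel's axis, 59 mm above the table; turns with the wheel. The pin fits it loosely and can serve as a crank to pull the wheel round
- wheel_axis (a point): the tension wheel's vertical turning axis, at its top face (aluminium disc 100 mm across, top 59 mm above the table; on it a black idler roller 42 mm across, 27 mm tall, opposite the lug, and a central hub 26 mm across, 8 mm tall)
- tension_wheel (a joint): angle of the sprung tension wheel, rad: 0 at its rest stop, growing clockwise seen from above, end stop 1.4. At 1.05 the eye is straight above the lock hole. The spring always pulls it back to 0: about 2.5 N at the eye to leave the rest stop, 4.5 N to hold at 1.05
- lock_hole (a point): centre of the mouth of the lock hole in the grey deck: 14 mm across with a 2 mm chamfer, ringed in yellow, vertical, through the 45 mm thick deck; mouth 45 mm above the table, 75 mm from the wheel's axis. The lug's underside passes 2 mm above the deck, which is flat along the eye's path
- drive: fixed turntable drive: grey deck 45 mm thick, blue motor on its far end. Origin on the table under the wheel's axis; z up. In this frame the deck spans x -105 to 160, y -100 to 80 mm; the motor x 76 to 155, y -50 to 55 mm, up to 146 mm above the table. The eye at rest lies 75 mm towards -y; clockwise takes it towards -x
- rack: the fixed wooden tool block, 75 x 215 mm, 55 mm tall, with three 14 mm through-holes in a row along its y axis at -65, 0 and 65 mm. Origin under its centre, z up
- driver: bystander: screwdriver with round green handle (22 mm across) standing in the tool block, 50 mm above its top; leave it alone
- punch: bystander: steel punch with thin dark round handle (14 mm across) standing in the tool block, 43 mm above its top; leave it alone
- grease_jar: bystander: small amber jar, 44 mm across, 50 mm tall; leave it alone
- bowl: bystander: green rubber bowl, 124 mm across; leave it alone
- rosette: bystander: round white plaster rosette, 110 mm across; leave it alone
- moulding: bystander: length of stepped white plaster moulding, 160 x 50 x 38 mm; leave it alone
- spatula: bystander: spatula lying on the table; leave it alone
- wrench: bystander: steel wrench lying on the table; leave it alone
Mind the look-alikes: they are no part of the job. Of the things like the rack, leave any that is turquoise; of the rest the smaller one is meant.

How it is judged:
On the way, in this order (a step that is already met when the one before it is completed fails the run):
1. the pin is out of the tool block (z of pin_nose in the frame of rack above 0.058 m), for 0.1 s.
2. the pin's nose is in the eye of the tension wheel (horizontal distance between pin_nose and wheel_eye below 0.006 m and z of pin_nose in the frame of wheel_eye below -0.002 m), for 0.1 s.
3. the wheel is turned back and the pin's nose has gone through the eye into the lock hole (value of joint tension_wheel above 0.97 rad and horizontal distance between pin_nose and lock_hole below 0.006 m and z of pin_nose in the frame of lock_hole below -0.006 m), for 0.1 s.
At the end, for the whole second after the job is handed in: The pin stands upright (within 0.12 rad) and at rest through the eye and the lock hole, its collar within 4 mm of the lug's top and 5 mm of the eye's axis, its nose at least 20 mm down in the lock hole, and the tension wheel stays at 1.05 rad (0.98 to 1.12) (horizontal distance between pin and wheel_eye below 0.005 m and z of pin in the frame of wheel_eye below 0.004 m and horizontal distance between pin_nose and lock_hole below 0.006 m and z of pin_nose in the frame of lock_hole below -0.02 m and angle between pin's own z axis and vertical below 0.12 rad and value of joint tension_wheel between 0.98 and 1.12 rad and linear speed of pin below 0.02 m/s); the robot touches nothing.
It fails at once if another thing is moved by more than 25 mm (distance of any of driver, punch, grease_jar, bowl, rosette, moulding, spatula, wrench from where it was at the start of the episode above 0.025 m).
It also fails if it takes over 46 s, if anything falls off the work surface, if the arm or the gripper's body presses on something with over 40 N, if the wrist force passes 120 N, or if a joint passes its speed limit or range.

### The arm

A 6-joint arm with a two-finger parallel gripper is mounted at the origin on the work surface. World frame = base frame: x ahead of the robot, y to its left, z up, the work surface at z = 0. Lengths are in m, angles in rad, forces in N, time in s.
With the tool pointing down it reaches from about 0.25 to 0.725 m from the base axis. Payload 4 kg.
Tool frame: the origin (TCP) lies on the centre line of the jaws, within the pads' length; the fingertips stand 19 mm ahead of it and the grasp point (between the pads) is the TCP; z points along the fingers, y is the direction in which the jaws open and shut (so a half turn about z gives the same grasp; the last joint's range is limited). The gripper opens to 85 mm and grips with 20 to 120 N. Pads are 22 mm wide; open, the fingers measure 114 mm over their backs; the gripper's body (76 mm by 85 mm) begins 54 mm behind the grasp point. The pads swing forward as they close: fully open they stand 13 mm farther back than shut.
Start: joints at [-1.274, 0.241, 0.005, 1.335, 0, 1.571], TCP at [0.146, -0.478, 0.221] pointing down, gripper open.
Joint ranges: [-2.72, 2.72], [-1.05, 1.87], [-1.09, 1.28], [-1.99, 2.15], [-1.42, 1.44], [-3.14, 3.14]. Speed limits (rad/s): [2.79, 2.79, 3.14, 3.14, 3.14, 3.14].

### API

Orientations are given as a unit quaternion [x, y, z, w].
In Python, from workcell import bot gives the robot as it stands. The module is installed in compiled form; this text tells all that it offers.
- The arm moves only by the shell command python3 -m handwheel 'ROWS' [OPENING]. ROWS is JSON, a list of rows, each an object of numbers: "dx", "dy", "dz": the shift along the tool's x, y, z as a fraction of full scale; "ax", "ay", "az": the turn, a rotation vector about the tool's x, y, z as a fraction of full scale. In form: [{"dx": .., "dy": .., "dz": .., "ax": .., "ay": .., "az": ..}, ...]. A call has 1 to 12 rows; each row shifts and turns the commanded pose from where the row before left it, along the tool's axes as they then stand; what a row does not reach is not made up. Full scale, the value 1, is 2.5 cm for a shift and 0.15 rad for a turn. A row lasts 1/10 s, in which the tool goes at most 50 mm and 8.59 degrees, less where a joint would pass 70% of its speed; a pose out of reach is approached as far as the arm can. A call with a number of a shift or a turn outside -1 to 1 is refused whole. A call with a gripper value outside its range is refused whole. OPENING is the gripper's target within -1 to 1 (fully open at 1, half-way at 0, shut at -1), set as the call begins (- or left out, the last holds). The fingers move at their own pace and stop on an object; the grip force is fixed at half the most. Time passes only in rows, so rows that do not move let the fingers close. It gives the time, the measured TCP pose, the force and the opening at its end, in the units of the state.
- bot.get_obs(): the state, without advancing time (a new reading comes with each control period).
- bot.camera(name): name is "scene" or "top" or "wrist"; returns a dict with "img" (384x512x3 uint8, red, green, blue), "intrinsics" (3x3 intrinsics, pixels), "eye" and "rotation" of the camera in the world. Camera axes: x right, y down, z forward; pixel columns grow to the right and rows downward; lengths in m; the calibration is good to about 2 mm. A picture is of the moment at which its call begins. There is no depth.
- bot.job_done(): hands the job in, once; it reports no verdict.
Trained networks look in a picture, given as the dict that the camera call returned (one of the last four; its "shot" number tells which), for a name from the list of things; names that differ only in an ending like _2 or _b are one class to them, and where a whole thing is asked for, a point or a joint stands for the part that bears it (a point fixed in the world has none). Each returns a list of dicts, best first, with "confidence" (0 to 1); they miss things now and then, are a little off and sometimes report something else, mostly with a low value. They report only what shows in the picture. A call takes as long as a camera call. They do not tell look-alikes from the thing itself.
- bot.trace(thing, picture): "region" (384x512 bool, what is visible of it) and "rect" ([centre column, centre row, width, height] in pixels, round what is visible of it).
The state is a dict: "clock": time; "joint_pos": joint angles; "joint_vel": joint speeds; "tau": joint torques, N m; "eef_pos": TCP position; "tool_rot": TCP orientation; "ft_force": force on the tool from outside, world axes, zero at the start; "ft_torque": the same for the moment, N m; "grip_width": finger opening in m.
Only numpy, scipy, OpenCV 4.12 (cv2) and the standard library are available. Lean on these libraries where they do the work, as an engineer would, in place of code of your own. Each camera call takes 0.05 s, during which the arm holds its last target.

## Working session

There is one attempt and no reset: what is moved stays moved. The work goes in short steps, Python scripts to look and compute and a shell command to move; the robot and the scene stay as the last step left them, time stands still between calls to the robot, and variables do not carry over. Pictures are saved under pics/ and viewed, and the job is handed in when it is done.

```bash
mkdir -p pics
cat > h.py <<'E'
import numpy as np, cv2
from workcell import bot
def save(p,n,crop=None,s=1):
    im=p["img"][:,:,::-1]
    if crop: a,b,c,d=crop; im=im[b:d,a:c]
    im=cv2.resize(im,None,fx=s,fy=s,interpolation=cv2.INTER_CUBIC); cv2.imwrite("pics/"+n,im)
def ray(p,u,v):
    K=p["intrinsics"]; d=np.array(p["rotation"])@np.linalg.inv(np.array(K))@np.array([u,v,1.]); return np.array(p["eye"]),d/np.linalg.norm(d)
def atz(p,u,v,z):
    e,d=ray(p,u,v); return e+d*(z-e[2])/d[2]
def proj(p,X):
    c=np.array(p["rotation"]).T@(np.array(X)-p["eye"]); k=np.array(p["intrinsics"])@c; return k[:2]/k[2]
def tri(rs):
    A=0;b=0
    for e,d in rs:
        M=np.eye(3)-np.outer(d,d);A=A+M;b=b+M@e
    return np.linalg.solve(A,b)
E
python3 - <<'E'
from h import *
for n in("scene","top","wrist"):
    p=bot.camera(n); save(p,n+"0.png",s=1.5); print(n,p["eye"],np.round(p["rotation"],3).tolist(),p["intrinsics"])
    for t in("pin","rack","wheel_eye","drive"):
        print(t,[(np.round(r["rect"]).tolist(),round(r["confidence"],2)) for r in bot.trace(t,p)])
o=bot.get_obs();print(o)
E
```

```text
scene [ 1.14472375 -0.66811637  0.73682071] [0.824, 0.334, -0.16, -0.428] [[374.64282008   0.         255.77992131]
 [  0.         374.64282008 193.18433283]
 [  0.           0.           1.        ]]
pin [([293.0, 175.0, 9.0, 16.0], 0.56)]
rack [([150.0, 204.0, 69.0, 53.0], 0.86), ([290.0, 187.0, 50.0, 47.0], 0.79), ([248.0, 156.0, 61.0, 57.0], 0.68)]
wheel_eye [([206.0, 231.0, 48.0, 40.0], 0.6)]
drive []
top [ 0.29314163 -0.00786891  1.26300278] [0.739, -0.666, 0.069, -0.076] [[425.59733163   0.         258.33842609]
 [  0.         425.59733163 192.66907409]
 [  0.           0.           1.        ]]
pin [([201.0, 190.0, 10.0, 11.0], 0.64)]
rack [([201.0, 193.0, 75.0, 32.0], 0.93), ([178.0, 272.0, 102.0, 50.0], 0.67), ([330.0, 292.0, 84.0, 33.0], 0.62), ([224.0, 189.0, 6.0, 8.0], 0.32)]
wheel_eye [([333.0, 202.0, 48.0, 36.0], 0.92)]
drive [([326.0, 194.0, 69.0, 101.0], 0.74)]
wrist [ 0.22216976 -0.45478019  0.37337488] [0.794, -0.588, -0.094, 0.126] [[287.19082692   0.         258.5493561 ]
 [  0.         287.19082692 191.74245945]
 [  0.           0.           1.        ]]
pin []
rack [([78.0, 13.0, 154.0, 26.0], 0.91)]
wheel_eye []
drive []
{'clock': 0.75, 'joint_pos': array([-1.27396105e+00,  2.40543266e-01,  5.01661122e-03,  1.33521478e+00,
       -2.90933094e-05,  1.57078880e+00]), 'joint_vel': array([ 0.00022433,  0.00179619,  0.00098442, -0.00174477, -0.00100291,
       -0.00026519]), 'tau': array([-7.05347193e-04, -3.72120452e+01,  2.52667040e+01,  9.81629782e-04,
        7.00796221e-06,  3.33583337e-06]), 'eef_pos': array([ 0.14623975, -0.4781387 ,  0.22144118]), 'tool_rot': array([ 9.89005748e-01,  1.47877077e-01, -1.03279879e-05,  2.92974540e-05]), 'ft_force': array([-0.38672763,  0.50508534, -0.28219192]), 'ft_torque': array([-0.01530296,  0.02887   , -0.06922805]), 'grip_width': 0.08540602113781896}
```

View pics/scene0.png

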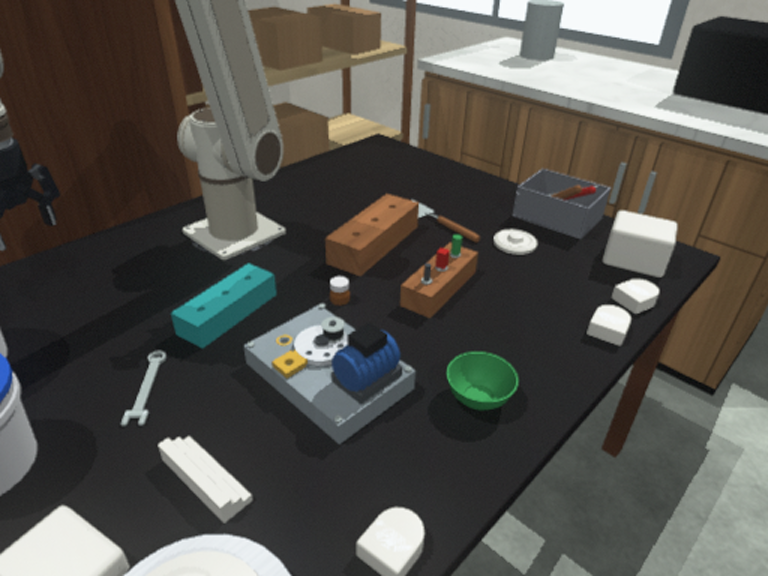

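View pics/top0.png

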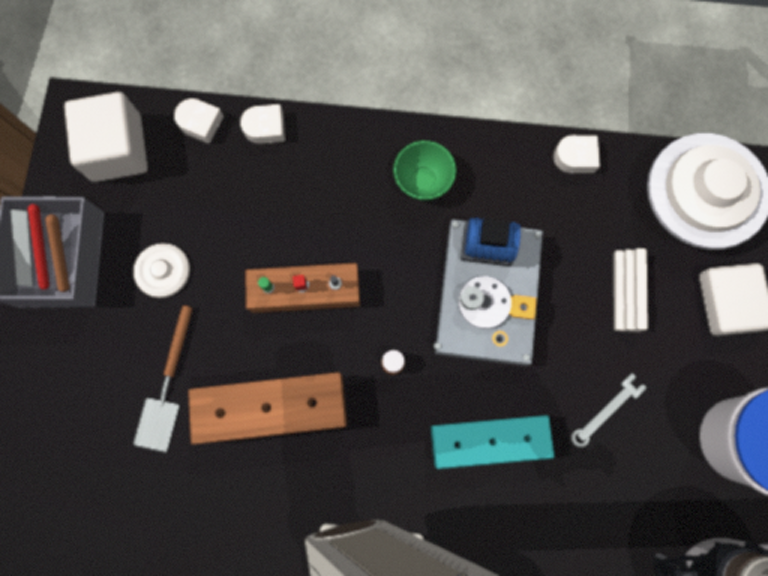

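View pics/wrist0.png

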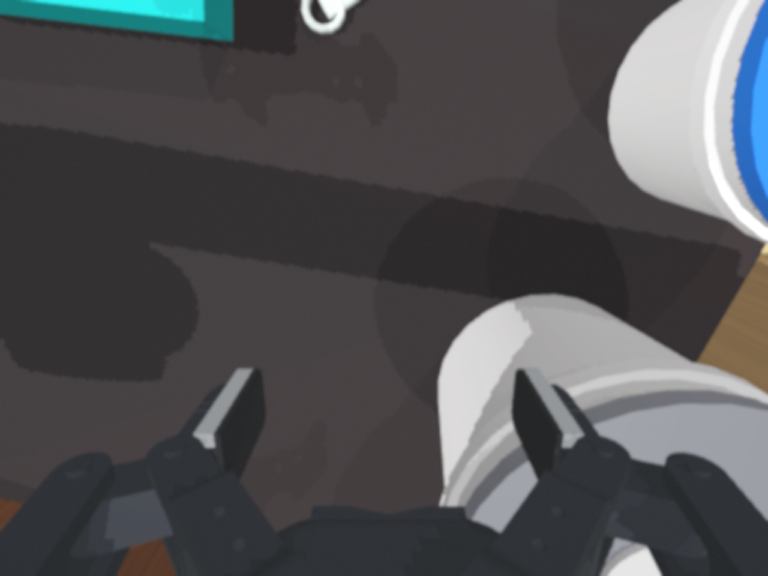

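Candidates (768x576 pictures, top view). Block: small brown one (301,287), big brown one (267,408), and the turquoise one (492,441). I rule out the big brown one by size and the turquoise one by colour, so the rack is the small one. Red things: the pin head (300,283) in the small block, and a red tool in the grey bin (38,245). The pin is at (300,283). I'll check this in a close crop.

Run:
```python
from h import *
p=bot.camera("top"); s=bot.camera("scene")
a=p["img"][165:215,155:245,::-1]; b=s["img"][140:230,245:335,::-1]
c=p["img"][140:250,280:370,::-1]; d=s["img"][195:295,160:280,::-1]
cv2.imwrite("pics/c1.png",np.hstack([cv2.resize(a,(450,250),interpolation=cv2.INTER_CUBIC),cv2.resize(b,(250,250),interpolation=cv2.INTER_CUBIC)]))
cv2.imwrite("pics/c2.png",np.hstack([cv2.resize(c,(360,440),interpolation=cv2.INTER_CUBIC),cv2.resize(d,(430,440),interpolation=cv2.INTER_CUBIC)]))
def red(im):
    h=cv2.cvtColor(im,cv2.COLOR_RGB2HSV); return ((h[...,0]<8)|(h[...,0]>172))&(h[...,1]>170)&(h[...,2]>90)
for q in (p,s):
    n,l,st,ce=cv2.connectedComponentsWithStats(red(q["img"]).astype(np.uint8)); print([(st[i].tolist(),ce[i].round(1).tolist()) for i in range(1,n) if st[i][4]>15])
# rack sweep, yellow parts
for q in (p,s):
    h=cv2.cvtColor(q["img"],cv2.COLOR_RGB2HSV); m=((h[...,0]>18)&(h[...,0]<28)&(h[...,1]>150)&(h[...,2]>120)).astype(np.uint8)
    n,l,st,ce=cv2.connectedComponentsWithStats(m); print('yel',[(st[i].tolist(),ce[i].round(1).tolist()) for i in range(1,n) if st[i][4]>15])
r=bot.trace("rack",p)[0]; m=r["region"].astype(np.uint8); c,_=cv2.findContours(m,0,2); print(cv2.boxPoints(cv2.minAreaRect(max(c,key=len))))
```

```text
[([19, 137, 13, 55, 341], [25.1, 163.5]), ([195, 183, 9, 10, 68], [198.8, 187.2])]
[([387, 125, 10, 5, 28], [391.3, 126.6]), ([291, 165, 8, 13, 91], [294.5, 171.2])]
yel [([341, 198, 16, 14, 169], [348.7, 204.5])]
yel [([182, 234, 23, 16, 194], [192.8, 241.1])]
[[287.2117  283.6266 ]
 [365.91037 276.36212]
 [368.4844  304.24762]
 [289.78574 311.5121 ]]
```

View pics/c1.png

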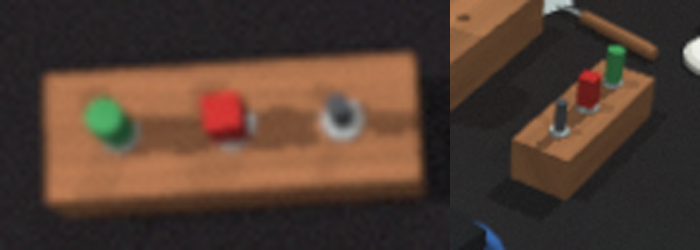

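View pics/c2.png

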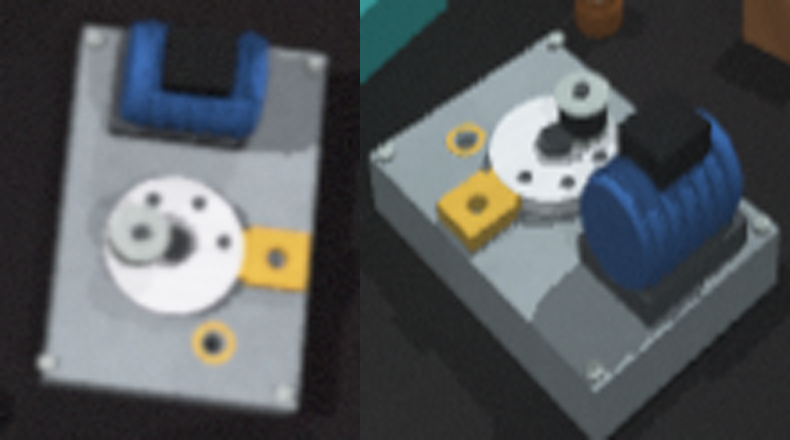

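The crop shows the square red head in the middle hole of the small block, at top px (200,188), between the green driver and the dark punch. The eye is at top px (349,204.5) and the yellow-ringed hole at (333,226).

Run:
```python
from h import *
p=bot.camera("top"); s=bot.camera("scene")
eye=tri([ray(p,349.0,204.5),ray(s,192.7,241.2)]); hole=tri([ray(p,333.2,225.8),ray(s,189.6,226.6)])
pin=tri([ray(p,199.3,187.7),ray(s,294.8,172.)])
print('eye',eye,atz(p,349,204.5,.059),atz(s,192.7,241.2,.059)); print('hole',hole,atz(p,333.2,225.8,.045),atz(s,189.6,226.6,.045))
print('head mid~',pin,atz(p,199.3,187.5,.1))
print('wheel? top', atz(p,280+174/4,140+245/4,.059))
e=atz(p,349,204.5,.059)[:2];h=atz(p,333.2,225.8,.045)[:2];print('dist eye-hole',np.linalg.norm(e-h),'expect',150*np.sin(.525))
# rack top axis
for n,(u,v) in dict(TL=(155+45/5,165+75/5),TR=(155+415/5,165+55/5),BR=(155+425/5,165+190/5),BL=(155+47/5,165+205/5)).items(): print(n,atz(p,u,v,.055))
print('driver',atz(p,155+124/5,165+138/5,.055),'punch',atz(p,155+341/5,165+120/5,.055))
```

```text
Traceback (most recent call last):
  File "h.py", line 8, in ray
    K=p["intrinsics"]; d=np.array(p["rotation"])@np.linalg.inv(np.array(K))@np.array([u,v,1.]); return np.array(p["eye"]),d/np.linalg.norm(d)
                         ~~~~~~~~~~~~~~~~~~~~~~~^~~~~~~~~~~~~~~~~~~~~~~~~~~
ValueError: matmul: Input operand 1 has a mismatch in its core dimension 0, with gufunc signature (n?,k),(k,m?)->(n?,m?) (size 3 is different from 4)
```

```bash
sed -i '2a from scipy.spatial.transform import Rotation as R' h.py; sed -i 's/np.array(p\["rotation"\])/R.from_quat(p["rotation"]).as_matrix()/' h.py
python3 - <<'E'
from h import *
p=bot.camera("top"); s=bot.camera("scene")
eye=tri([ray(p,349.0,204.5),ray(s,192.7,241.2)]); hole=tri([ray(p,333.2,225.8),ray(s,189.6,226.6)])
pin=tri([ray(p,199.3,187.7),ray(s,294.8,172.)])
print('eye',eye,atz(p,349,204.5,.059),atz(s,192.7,241.2,.059)); print('hole',hole,atz(p,333.2,225.8,.045),atz(s,189.6,226.6,.045))
print('head mid~',pin,atz(p,199.3,187.5,.1))
print('wheel? top', atz(p,280+174/4,140+245/4,.059))
e=atz(p,349,204.5,.059)[:2];h=atz(p,333.2,225.8,.045)[:2];print('dist eye-hole',np.linalg.norm(e-h),'expect',150*np.sin(.525))
for n,(u,v) in dict(TL=(155+45/5,165+75/5),TR=(155+415/5,165+55/5),BR=(155+425/5,165+190/5),BL=(155+47/5,165+205/5)).items(): print(n,atz(p,u,v,.055))
print('driver',atz(p,155+124/5,165+138/5,.055),'punch',atz(p,155+341/5,165+120/5,.055))
o=bot.get_obs(); print(R.from_quat(o["tool_rot"]).as_matrix().round(3),o["eef_pos"],o["clock"])
w=bot.camera("wrist"); T=R.from_quat(o["tool_rot"]); print('cam in tool',T.inv().apply(w["eye"]-o["eef_pos"]),(T.inv()*R.from_quat(w["rotation"])).as_matrix().round(3))
E
```

```text
eye [ 0.53544157 -0.2451373   0.05795767] [ 0.53457275 -0.2458315   0.059     ] [ 0.53708215 -0.24492261  0.059     ]
hole [ 0.47121285 -0.20599566  0.04541363] [ 0.47050558 -0.20711399  0.045     ] [ 0.47164207 -0.20471574  0.045     ]
head mid~ [0.53427686 0.18451569 0.0812184 ] [0.53131887 0.1818349  0.1       ]
wheel? top [ 0.5364774  -0.17225603  0.059     ]
dist eye-hole 0.07485751907448476 expect 75.1819507010697
TL [0.55210576 0.29450198 0.055     ]
TR [0.58635845 0.08120433 0.055     ]
BR [0.50726816 0.06641655 0.055     ]
BL [0.47604572 0.28196517 0.055     ]
driver [0.51967977 0.24340164 0.055     ] punch [0.54328528 0.11956433 0.055     ]
[[ 0.956  0.292 -0.   ]
 [ 0.292 -0.956  0.   ]
 [-0.    -0.    -1.   ]] [ 0.14621214 -0.47812549  0.22140012] 1.1
cam in tool [ 7.94643634e-02 -1.00409309e-04 -1.52014190e-01] [[-0.001 -0.951 -0.31 ]
 [ 1.    -0.001 -0.   ]
 [-0.    -0.31   0.951]]
```

```bash
python3 -m handwheel '[{"dx":1,"dy":-0.95},{"dx":1,"dy":-0.95},{"dx":1,"dy":-0.95},{"dx":1,"dy":-0.95},{"dx":1,"dy":-0.95},{"dx":1,"dy":-0.95},{"dx":1,"dy":-0.95},{"dx":1,"dy":-0.95},{"dx":1,"dy":-0.95},{"dx":1,"dy":-0.95},{"dx":1,"dy":-0.95},{"dx":1,"dy":-0.95}]' 1
python3 -m handwheel '[{"az":-0.95},{"az":-0.95},{"az":-0.95},{"az":-0.95},{"az":-0.95},{"az":-0.95},{"az":-0.95},{"az":-0.95},{"az":-0.95},{"az":-0.95},{}]' 1
cat > st.py <<'E'
from h import *
def show(tx,yaw=None):
    o=bot.get_obs(); T=R.from_quat(o["tool_rot"]); M=T.as_matrix()
    print('clk',o["clock"],'pos',o["eef_pos"].round(4),'yaw',np.degrees(np.arctan2(M[1,0],M[0,0])).round(2),'z',M[:,2].round(3),'F',o["ft_force"].round(1),'w',round(o["grip_width"],4),'q6',o["joint_pos"][5].round(2))
    print('need tool units',(T.inv().apply(np.array(tx)-o["eef_pos"])/.025).round(2))
E
python3 -c "
from st import *
show([.5335,.183,.22])"
```

```text
clk 1.15 pos [ 0.1462 -0.4781  0.2214] yaw 17.0 z [-0. -0. -1.] F [ 0.3 -1.4 -0.6] w 0.0854 q6 1.57
need tool units [ 22.55 -20.76   0.06]invalid input
invalid input
```

```bash
python3 -m handwheel '[{"dx":1,"dy":-0.95,"dz":0,"ax":0,"ay":0,"az":0}]' 1
```

```text
clock: 1.25
eef_pos: [0.1625, -0.4504, 0.2211]
tool_rot: [0.989, 0.146, -0.0, 0.001]
ft_force: [0.4, 0.7, 0.2]
grip_width: 0.0855
```

```bash
python3 -m handwheel '[{"dx":1,"dy":-0.95,"dz":0,"ax":0,"ay":0,"az":0},{"dx":1,"dy":-0.95,"dz":0,"ax":0,"ay":0,"az":0},{"dx":1,"dy":-0.95,"dz":0,"ax":0,"ay":0,"az":0},{"dx":1,"dy":-0.95,"dz":0,"ax":0,"ay":0,"az":0},{"dx":1,"dy":-0.95,"dz":0,"ax":0,"ay":0,"az":0},{"dx":1,"dy":-0.95,"dz":0,"ax":0,"ay":0,"az":0},{"dx":1,"dy":-0.95,"dz":0,"ax":0,"ay":0,"az":0},{"dx":1,"dy":-0.95,"dz":0,"ax":0,"ay":0,"az":0},{"dx":1,"dy":-0.95,"dz":0,"ax":0,"ay":0,"az":0},{"dx":1,"dy":-0.95,"dz":0,"ax":0,"ay":0,"az":0},{"dx":1,"dy":-0.95,"dz":0,"ax":0,"ay":0,"az":0}]' 1
python3 -m handwheel '[{"dx":0,"dy":0,"dz":0,"ax":0,"ay":0,"az":-0.95},{"dx":0,"dy":0,"dz":0,"ax":0,"ay":0,"az":-0.95},{"dx":0,"dy":0,"dz":0,"ax":0,"ay":0,"az":-0.95},{"dx":0,"dy":0,"dz":0,"ax":0,"ay":0,"az":-0.95},{"dx":0,"dy":0,"dz":0,"ax":0,"ay":0,"az":-0.95},{"dx":0,"dy":0,"dz":0,"ax":0,"ay":0,"az":-0.95},{"dx":0,"dy":0,"dz":0,"ax":0,"ay":0,"az":-0.95},{"dx":0,"dy":0,"dz":0,"ax":0,"ay":0,"az":-0.95},{"dx":0,"dy":0,"dz":0,"ax":0,"ay":0,"az":-0.95},{"dx":0,"dy":0,"dz":0,"ax":0,"ay":0,"az":-0.95},{"dx":0,"dy":0,"dz":0,"ax":0,"ay":0,"az":0}]' 1
python3 -c "
from st import *
show([.5335,.183,.22])"
```

```text
clock: 2.35
eef_pos: [0.3503, -0.1166, 0.2217]
tool_rot: [0.989, 0.148, 0.0, 0.0]
ft_force: [-0.4, 0.1, 0.0]
grip_width: 0.0853
clock: 3.45
eef_pos: [0.3498, -0.1179, 0.2215]
tool_rot: [0.652, 0.758, 0.0, 0.0]
ft_force: [0.3, 0.2, -0.3]
grip_width: 0.0851
clk 3.45 pos [ 0.3498 -0.1179  0.2215] yaw 98.64 z [ 0. -0. -1.] F [ 0.3  0.2 -0.3] w 0.0851 q6 1.1
need tool units [10.79  9.07  0.06]
```

```bash
python3 -m handwheel '[{"dx":1,"dy":0.82,"dz":0,"ax":0,"ay":0,"az":0},{"dx":1,"dy":0.82,"dz":0,"ax":0,"ay":0,"az":0},{"dx":1,"dy":0.82,"dz":0,"ax":0,"ay":0,"az":0},{"dx":1,"dy":0.82,"dz":0,"ax":0,"ay":0,"az":0},{"dx":1,"dy":0.82,"dz":0,"ax":0,"ay":0,"az":0},{"dx":1,"dy":0.82,"dz":0,"ax":0,"ay":0,"az":0},{"dx":1,"dy":0.82,"dz":0,"ax":0,"ay":0,"az":0},{"dx":1,"dy":0.82,"dz":0,"ax":0,"ay":0,"az":0},{"dx":1,"dy":0.82,"dz":0,"ax":0,"ay":0,"az":0},{"dx":1,"dy":0.82,"dz":0,"ax":0,"ay":0,"az":0},{"dx":0.8,"dy":0.85,"dz":0,"ax":0,"ay":0,"az":0},{"dx":0,"dy":0,"dz":0,"ax":0,"ay":0,"az":0}]' 1
python3 -c "
from st import *
show([.5335,.183,.22])
w=bot.camera('wrist'); save(w,'w1.png',s=1.5)
for X in ([.5335,.183,.1],[.5335,.183,.055]): print(proj(w,X))
import pickle; pickle.dump(w,open('w1.pkl','wb'))
for t in ('pin','rack'): print(t,[(np.round(r['rect'],1).tolist(),round(r['confidence'],2)) for r in bot.trace(t,w)])
"
```

```text
clock: 4.65
eef_pos: [0.5344, 0.1859, 0.2204]
tool_rot: [0.652, 0.758, 0.0, -0.0]
ft_force: [0.9, -0.4, -0.0]
grip_width: 0.0855
clk 4.65 pos [0.5344 0.1859 0.2204] yaw 98.65 z [ 0.     0.001 -1.   ] F [ 0.9 -0.4 -0. ] w 0.0855 q6 1.75
need tool units [-0.11 -0.05  0.02]
[257.44234894 185.54018462]
[257.54601291 174.10161384]
pin [([257.0, 178.1, 23.4, 38.0], 0.79)]
rack [([55.0, 354.0, 95.5, 56.6], 0.97), ([254.9, 163.3, 73.9, 188.2], 0.66), ([67.5, 118.8, 134.9, 237.7], 0.63)]
```

View pics/w1.png

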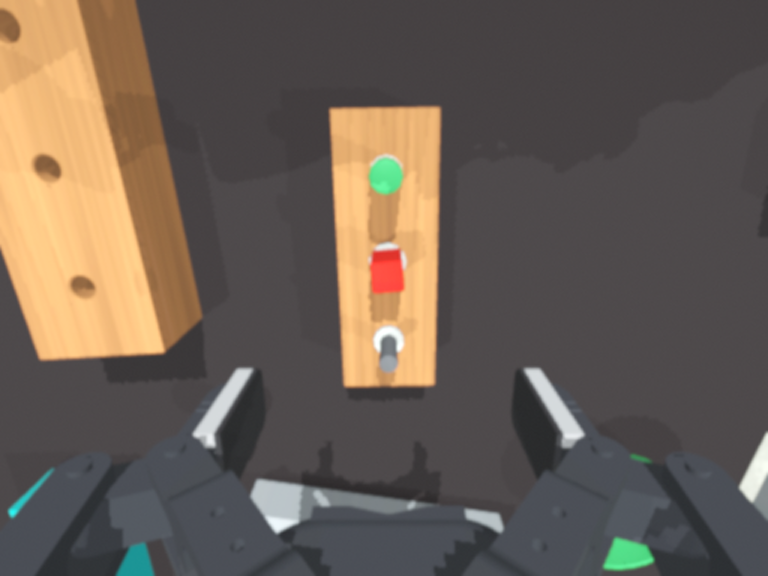

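The wrist view shows the red head's top face at (388,277) (1.5x), between the green driver (386,175) and the punch (389,350). Next I'll refine its position.

Run:
```python
from st import *
import pickle; w=pickle.load(open('w1.pkl','rb'))
save(w,'w1c.png',(225,145,295,215),8)
for z,uv in((.1,(258.7,184.8)),): print(atz(w,*uv,z))
p=tri([ray(w,258.7,184.8),ray(bot.camera("top"),199.,187.3)]);print('top-face tri',p)
print('rack top edges', [atz(w,u/1.5,v/1.5,.055).round(4) for u,v in((330,108),(440,107),(435,386),(345,386))])
```

```text
[0.53461778 0.18394299 0.1       ]
top-face tri [0.53375349 0.18310012 0.09577166]
rack top edges [array([0.4795, 0.2838, 0.055 ]), array([0.5536, 0.2957, 0.055 ]), array([0.5898, 0.0824, 0.055 ]), array([0.5153, 0.0712, 0.055 ])]
```

View pics/w1c.png

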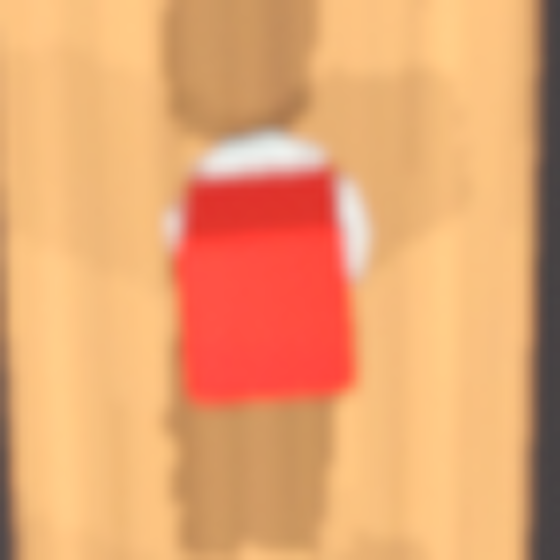

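```bash
python3 -m handwheel '[{"dx":-0.08,"dy":0,"dz":0,"ax":0,"ay":0,"az":-0.55},{"dx":0,"dy":0,"dz":0.8,"ax":0,"ay":0,"az":0},{"dx":0,"dy":0,"dz":0.8,"ax":0,"ay":0,"az":0},{"dx":0,"dy":0,"dz":0.8,"ax":0,"ay":0,"az":0},{"dx":0,"dy":0,"dz":0,"ax":0,"ay":0,"az":0}]' 1
python3 -c "
from st import *
show([.534,.1838,.083])
w=bot.camera('wrist'); save(w,'w2.png',s=1.5)
for X in ([.534,.1838,.1],[.534,.1838,.055]): print(proj(w,X)*1.5)
"
```

```text
clock: 5.35
eef_pos: [0.5306, 0.1793, 0.159]
tool_rot: [0.621, 0.784, -0.003, -0.002]
ft_force: [-0.2, 0.2, -0.5]
grip_width: 0.0855
clk 5.35 pos [0.5306 0.1793 0.159 ] yaw 103.25 z [-0.006 -0.002 -1.   ] F [-0.2  0.2 -0.5] w 0.0855 q6 1.67
need tool units [0.15 0.19 3.04]
[397.41317518 300.76876395]
[396.26441914 276.03302997]
```

View pics/w2.png

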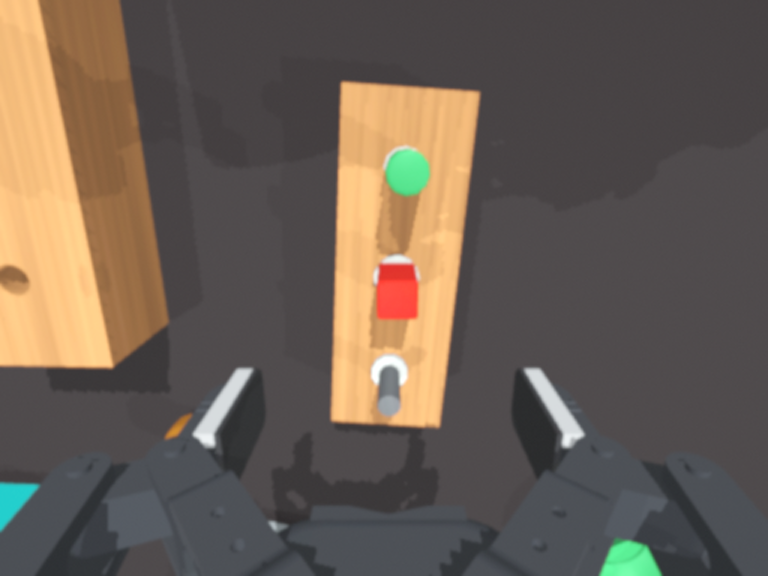

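```bash
python3 -m handwheel '[{"dx":0.15,"dy":0.19,"dz":0,"ax":-0.04,"ay":0,"az":0},{"dx":0,"dy":0,"dz":0.6,"ax":0,"ay":0,"az":0},{"dx":0,"dy":0,"dz":0.6,"ax":0,"ay":0,"az":0},{"dx":0,"dy":0,"dz":0.6,"ax":0,"ay":0,"az":0},{"dx":0,"dy":0,"dz":0,"ax":0,"ay":0,"az":0}]' 1
python3 -c "
from st import *
show([.534,.1838,.083])
w=bot.camera('wrist'); save(w,'w3.png',s=1.5)
for X in ([.534,.1838,.1],[.534,.1838,.055]): print(proj(w,X)*1.5)
"
```

```text
clock: 5.9
eef_pos: [0.5367, 0.1859, 0.1159]
tool_rot: [0.62, 0.785, 0.002, 0.001]
ft_force: [0.1, -0.6, 0.5]
grip_width: 0.0853
clk 5.9 pos [0.5367 0.1859 0.1159] yaw 103.36 z [ 0.005  0.001 -1.   ] F [ 0.1 -0.6  0.5] w 0.0853 q6 1.67
need tool units [-0.06 -0.13  1.32]
[381.22396967 345.91859119]
[382.02001962 308.46549923]
```

View pics/w3.png

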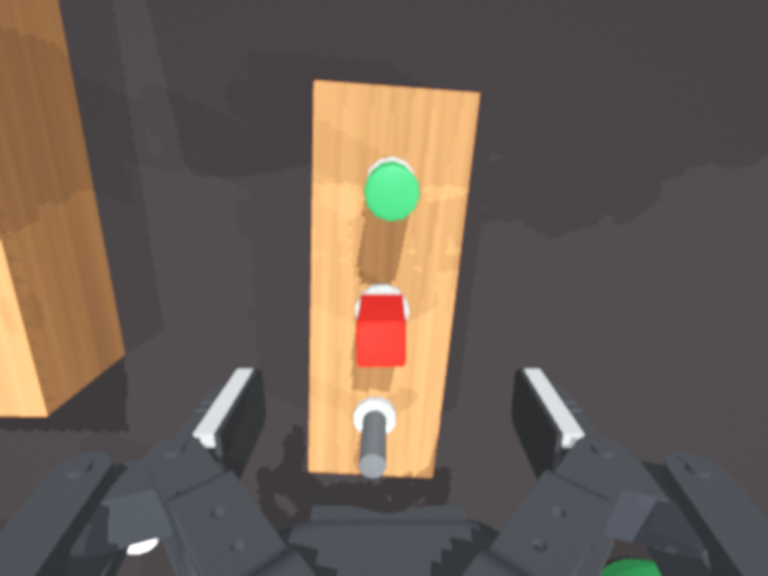

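```bash
python3 -m handwheel '[{"dx":-0.03,"dy":-0.12,"dz":0.3,"ax":0.03,"ay":0,"az":0},{"dx":0,"dy":0,"dz":0.5,"ax":0,"ay":0,"az":0},{"dx":0,"dy":0,"dz":0.5,"ax":0,"ay":0,"az":0},{"dx":0,"dy":0,"dz":0,"ax":0,"ay":0,"az":0}]' 1
python3 -c "
from st import *
show([.534,.1845,.083])"
```

```text
clock: 6.35
eef_pos: [0.5327, 0.1839, 0.0814]
tool_rot: [0.62, 0.785, -0.001, -0.001]
ft_force: [-0.5, -0.1, 0.4]
grip_width: 0.0853
clk 6.35 pos [0.5327 0.1839 0.0814] yaw 103.38 z [-0.003 -0.001 -1.   ] F [-0.5 -0.1  0.4] w 0.0853 q6 1.67
need tool units [ 0.01  0.05 -0.06]
```

Close the gripper, then lift a little and look.

```bash
python3 -m handwheel '[{"dx":0,"dy":0.05,"dz":0,"ax":0,"ay":0,"az":0},{"dx":0,"dy":0,"dz":0,"ax":0,"ay":0,"az":0},{"dx":0,"dy":0,"dz":0,"ax":0,"ay":0,"az":0},{"dx":0,"dy":0,"dz":0,"ax":0,"ay":0,"az":0},{"dx":0,"dy":0,"dz":0,"ax":0,"ay":0,"az":0},{"dx":0,"dy":0,"dz":0,"ax":0,"ay":0,"az":0},{"dx":0,"dy":0,"dz":0,"ax":0,"ay":0,"az":0},{"dx":0,"dy":0,"dz":0,"ax":0,"ay":0,"az":0}]' -1
python3 -c "
from st import *
show([.534,.1845,.083])"
```

```text
clock: 7.15
eef_pos: [0.5359, 0.1849, 0.0845]
tool_rot: [0.62, 0.785, 0.001, 0.001]
ft_force: [-1.7, -0.2, 5.4]
grip_width: 0.0197
clk 7.15 pos [0.5359 0.1849 0.0845] yaw 103.38 z [ 0.002  0.001 -1.   ] F [-1.7 -0.2  5.4] w 0.0197 q6 1.67
need tool units [ 0.   -0.08  0.06]
```

```bash
python3 -m handwheel '[{"dx":0,"dy":0,"dz":-0.3,"ax":0,"ay":0,"az":0},{"dx":0,"dy":0,"dz":-0.7,"ax":0,"ay":0,"az":0},{"dx":0,"dy":0,"dz":-0.8,"ax":0,"ay":0,"az":0},{"dx":0,"dy":0,"dz":-0.8,"ax":0,"ay":0,"az":0},{"dx":0,"dy":0,"dz":-0.8,"ax":0,"ay":0,"az":0},{"dx":0,"dy":0,"dz":-0.8,"ax":0,"ay":0,"az":0},{"dx":0,"dy":0,"dz":-0.8,"ax":0,"ay":0,"az":0},{"dx":0,"dy":0,"dz":-0.3,"ax":0,"ay":0,"az":0},{"dx":0,"dy":0,"dz":0,"ax":0,"ay":0,"az":0}]' -1
python3 -c "
from st import *
show([.535,-.245,.215])
w=bot.camera('wrist'); save(w,'w4.png',s=1.5)"
```

```text
clock: 8.05
eef_pos: [0.5361, 0.185, 0.2173]
tool_rot: [0.62, 0.785, 0.001, 0.001]
ft_force: [0.6, 0.2, -0.9]
grip_width: 0.02
clk 8.05 pos [0.5361 0.185  0.2173] yaw 103.38 z [ 0.003  0.001 -1.   ] F [ 0.6  0.2 -0.9] w 0.02 q6 1.67
need tool units [-16.72  -4.02   0.07]
```

View pics/w4.png

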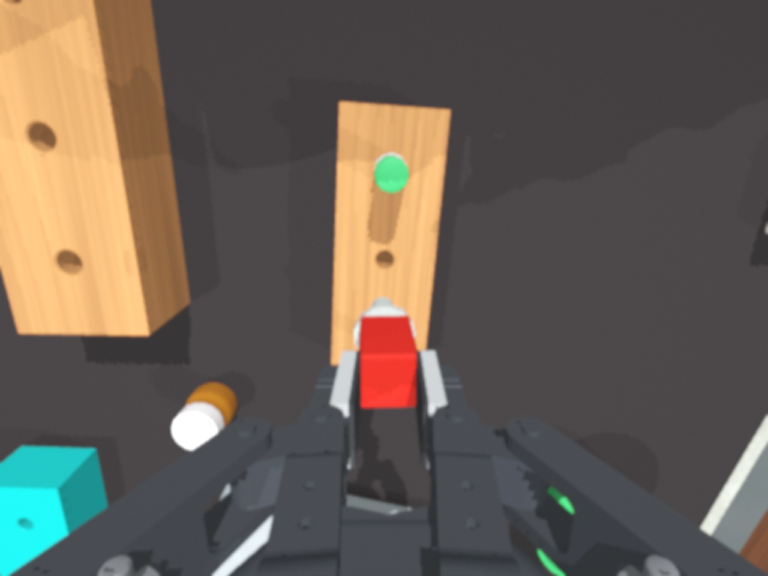

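The wrist view shows the red head between the pads at (388,375), the nose at (382,300), the middle hole empty at (385,259), and the driver still standing at (390,174). Now I'll carry the pin over to the drive.

```bash
python3 -m handwheel '[{"dx":-0.6,"dy":-0.15,"dz":0,"ax":0,"ay":0,"az":0},{"dx":-1,"dy":-0.24,"dz":0,"ax":0,"ay":0,"az":0},{"dx":-1,"dy":-0.24,"dz":0,"ax":0,"ay":0,"az":0},{"dx":-1,"dy":-0.24,"dz":0,"ax":0,"ay":0,"az":0},{"dx":-1,"dy":-0.24,"dz":0,"ax":0,"ay":0,"az":0},{"dx":-1,"dy":-0.24,"dz":0,"ax":0,"ay":0,"az":0},{"dx":-1,"dy":-0.24,"dz":0,"ax":0,"ay":0,"az":0},{"dx":-1,"dy":-0.24,"dz":0,"ax":0,"ay":0,"az":0},{"dx":-1,"dy":-0.24,"dz":0,"ax":0,"ay":0,"az":0},{"dx":-1,"dy":-0.24,"dz":0,"ax":0,"ay":0,"az":0}]' -1
python3 -m handwheel '[{"dx":-1,"dy":-0.24,"dz":0,"ax":0,"ay":0,"az":0},{"dx":-1,"dy":-0.24,"dz":0,"ax":0,"ay":0,"az":0},{"dx":-1,"dy":-0.24,"dz":0,"ax":0,"ay":0,"az":0},{"dx":-1,"dy":-0.24,"dz":0,"ax":0,"ay":0,"az":0},{"dx":-1,"dy":-0.24,"dz":0,"ax":0,"ay":0,"az":0},{"dx":-1,"dy":-0.24,"dz":0,"ax":0,"ay":0,"az":0},{"dx":-1,"dy":-0.24,"dz":0,"ax":0,"ay":0,"az":0},{"dx":0,"dy":0,"dz":0,"ax":0,"ay":0,"az":0},{"dx":0,"dy":0,"dz":0,"ax":0,"ay":0,"az":0}]' -1
python3 -c "
from st import *
show([.5355,-.245,.215])
w=bot.camera('wrist'); save(w,'w5.png',s=1.5)
for X in ([.5355,-.245,.059],[.471,-.206,.045]): print(proj(w,X)*1.5)
import pickle; pickle.dump(w,open('w5.pkl','wb'))
"
```

```text
clock: 9.1
eef_pos: [0.5335, -0.064, 0.2148]
tool_rot: [0.62, 0.784, -0.0, -0.001]
ft_force: [-0.4, 0.4, -1.3]
grip_width: 0.0199
clock: 10.0
eef_pos: [0.5331, -0.2427, 0.2147]
tool_rot: [0.621, 0.784, 0.0, -0.001]
ft_force: [0.2, -0.4, -1.4]
grip_width: 0.0196
clk 10.0 pos [ 0.5331 -0.2427  0.2147] yaw 103.27 z [-0.001  0.002 -1.   ] F [ 0.2 -0.4 -1.4] w 0.0196 q6 0.91
need tool units [-0.11  0.07 -0.01]
[390.7833715  264.78827269]
[317.21062823 190.16360547]
```

View pics/w5.png

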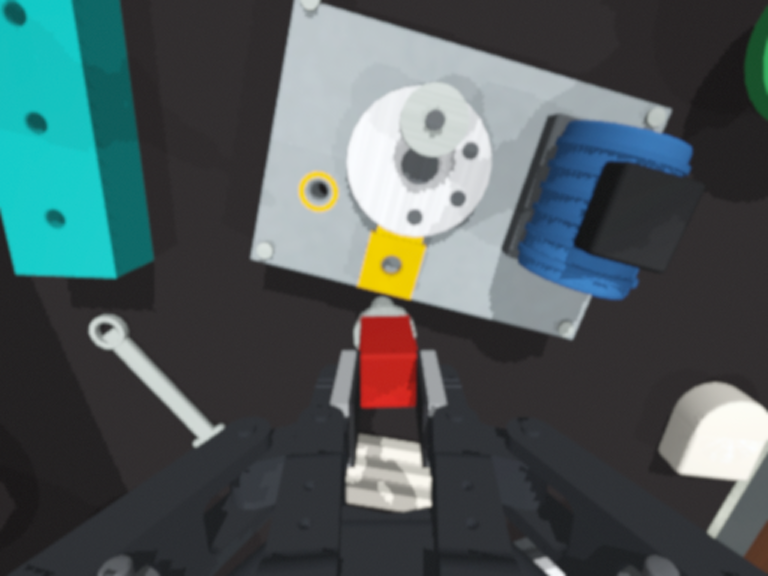

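The eye shows at (391,265) against a predicted (390.8,264.8), and the hole at (318,190) against a predicted (317,190), so they agree. Next I'll check the pin's offset in the hand.

Run:
```python
from st import *
import pickle; w=pickle.load(open('w5.pkl','rb')); o=bot.get_obs(); T=R.from_quat(o["tool_rot"])
for n,v in dict(nose=[0,0,.0695],shoulder=[0,0,.0295],headtop=[0,0,-.0155],h1=[.011,.011,-.0155],h2=[.011,-.011,-.0155]).items(): print(n,proj(w,o["eef_pos"]+T.apply(v))*1.5)
save(w,'w5c.png',(215,180,305,280),6)
```

```text
nose [389.29192522 299.65590455]
shoulder [389.58685034 329.18351871]
headtop [390.0926141  379.82009131]
h1 [421.53166799 351.9560752 ]
h2 [358.62753657 352.07855987]
```

View pics/w5c.png

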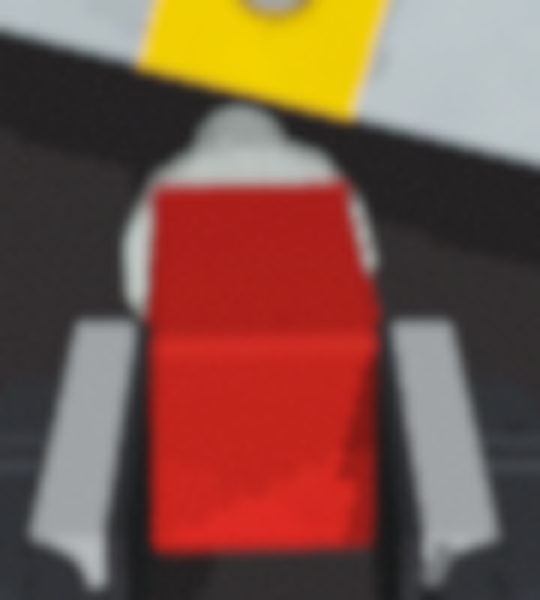

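Run:
```python
from st import *
s=bot.camera("scene"); o=bot.get_obs(); T=R.from_quat(o["tool_rot"])
for n,v in dict(nose=[0,0,.0695],shoulder=[0,0,.0295],headtop=[0,0,-.0155]).items(): 
  q=proj(s,o["eef_pos"]+T.apply(v)); print(n,q,proj(s,o["eef_pos"]+T.apply(v)+T.apply([0,-.0034,0]))-q,(q-[170,135])*8)
print(R.from_quat(s["rotation"]).as_matrix().round(2))
save(s,'s5c.png',(170,135,250,205),8)
```

```text
nose [190.30802671 214.17957726] [-1.08255964 -0.44814902] [162.46421367 633.43661806]
shoulder [188.99033392 201.37430096] [-1.10826203 -0.44072474] [151.9226714  530.99440771]
headtop [187.42498411 186.16230534] [-1.13866684 -0.43068296] [139.39987289 409.29844271]
[[ 0.73  0.41 -0.55]
 [ 0.69 -0.41  0.6 ]
 [ 0.02 -0.81 -0.58]]
```

View pics/s5c.png

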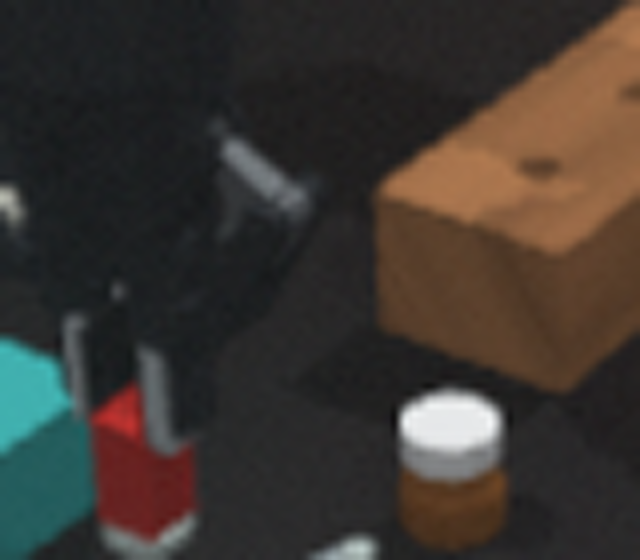

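Run:
```python
from st import *
s=bot.camera("scene"); o=bot.get_obs(); T=R.from_quat(o["tool_rot"])
im=s["img"].copy()
im=cv2.resize(im[170:225,160:220],None,fx=10,fy=10,interpolation=cv2.INTER_CUBIC)
def P(v): return tuple(int(a) for a in ((proj(s,o["eef_pos"]+T.apply(v))-[160,170]+.5)*10))
cv2.line(im,P([0,0,.0695]),P([0,0,-.0155]),(0,255,0),1)
# outlines: straight head bottom & collar bottom
for z,r in((.0295,.014),(.0245,.014),(.0295,.006),(.0615,.006),(.0695,.003)):
    pts=np.array([P([r*np.cos(t),r*np.sin(t),z]) for t in np.linspace(0,6.28,25)]); cv2.polylines(im,[pts],True,(0,255,0),1)
cv2.imwrite('pics/s6.png',im[:,:,::-1])
```

View pics/s6.png

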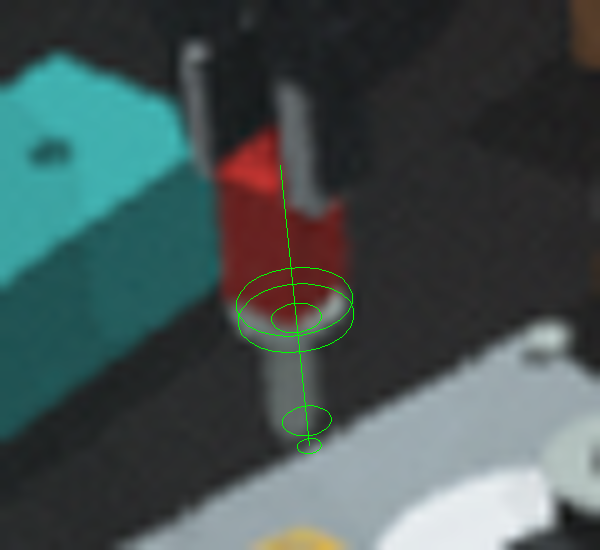

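Both views agree: the pin leans about 0.04 rad in the hand, with its nose about 3 mm towards -y of the tool. I'll lower it, then tilt the tool back by the same amount.

```bash
python3 -m handwheel '[{"dx":-0.11,"dy":0.1,"dz":0.3,"ax":0,"ay":0,"az":0},{"dx":0,"dy":0,"dz":0.6,"ax":0,"ay":0,"az":0},{"dx":0,"dy":0,"dz":0.6,"ax":0,"ay":0,"az":0},{"dx":0,"dy":0,"dz":0.6,"ax":0,"ay":0,"az":0},{"dx":0,"dy":0,"dz":0.5,"ax":0,"ay":0,"az":0},{"dx":0,"dy":0,"dz":0,"ax":-0.27,"ay":0,"az":0},{"dx":0,"dy":0,"dz":0,"ax":0,"ay":0,"az":0}]' -1
cat > look.py <<'E'
import sys
from st import *
n=sys.argv[1]
show([.5355,-.245,.1375])
w=bot.camera('wrist'); s=bot.camera('scene')
a=cv2.resize(w["img"][150:250,200:320],None,fx=4,fy=4,interpolation=cv2.INTER_CUBIC)
u,v=[int(x) for x in proj(s,[.52,-.23,.08])]
b=cv2.resize(s["img"][v-33:v+33,u-25:u+25],(304,400),interpolation=cv2.INTER_CUBIC)
cv2.imwrite('pics/'+n,np.hstack([a,b])[:,:,::-1])
o=bot.get_obs();T=R.from_quat(o["tool_rot"])
for nm,X in dict(eye=[.5355,-.245,.059],hole=[.471,-.206,.045],nose_straight=o["eef_pos"]+T.apply([0,0,.0695])).items(): print(nm,((proj(w,X)-[200,150]+.5)*4).round(1), ((proj(s,X)-[u-25,v-33]+.5)*6.07).round(1)+[480,0])
E
python3 look.py l1.png
```

```text
clock: 10.85
eef_pos: [0.5367, -0.2436, 0.1503]
tool_rot: [0.62, 0.785, 0.016, 0.012]
ft_force: [-0.6, 0.5, -1.0]
grip_width: 0.0196
clk 10.85 pos [ 0.5367 -0.2436  0.1503] yaw 103.39 z [ 0.039  0.01  -0.999] F [-0.6  0.5 -1. ] w 0.0196 q6 0.9
need tool units [-0.04 -0.08  0.51]
eye [214.3 174.9] [636.6 275.7]
hole [-34.5 -71.4] [617.1 189.4]
nose_straight [243.  208.1] [643.  239.7]
```

View pics/l1.png

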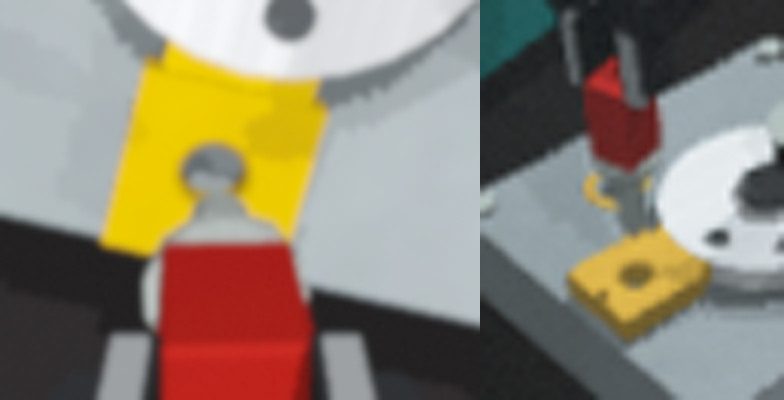

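The wrist crop puts the eye at (213,168) and the nose tip at about (218,193). The scene crop puts the nose at (637,232) above the eye at (636,274). I'll compare these with where the nose should appear.

Run:
```python
from st import *
w=bot.camera('wrist'); s=bot.camera('scene')
u,v=[int(x) for x in proj(s,[.52,-.23,.08])]
f=lambda X:((proj(w,X)-[200,150]+.5)*4).round(1); g=lambda X:((proj(s,X)-[u-25,v-33]+.5)*6.07).round(1)+[480,0]
# eye by wrist pixel & scene pixel
print('eye from wrist px',atz(w,213/4+199.5,168/4+149.5,.059), 'scene', atz(s,(636-480)/6.07+u-25.5,274/6.07+v-33.5,.059))
for z in(.077,.081,.085):print(z,f([.5355,-.245,z]),g([.5355,-.245,z]))
for z in (.079,.081): print('nose from w',atz(w,218/4+199.5,193/4+149.5,z),'s',atz(s,(637-480)/6.07+u-25.5,232/6.07+v-33.5,z))
save(w,'w7.png',(235,175,275,235),12)
```

```text
eye from wrist px [ 0.5360934  -0.24425512  0.059     ] scene [ 0.53447611 -0.24449392  0.059     ]
0.077 [211.4 197.4] [633.4 244.6]
0.081 [211.9 204. ] [632.6 237.6]
0.085 [212.3 210.7] [631.9 230.6]
nose from w [ 0.53640775 -0.24307307  0.079     ] s [ 0.53213681 -0.24013998  0.079     ]
nose from w [ 0.53619607 -0.24240183  0.081     ] s [ 0.53399929 -0.24144117  0.081     ]
```

View pics/w7.png

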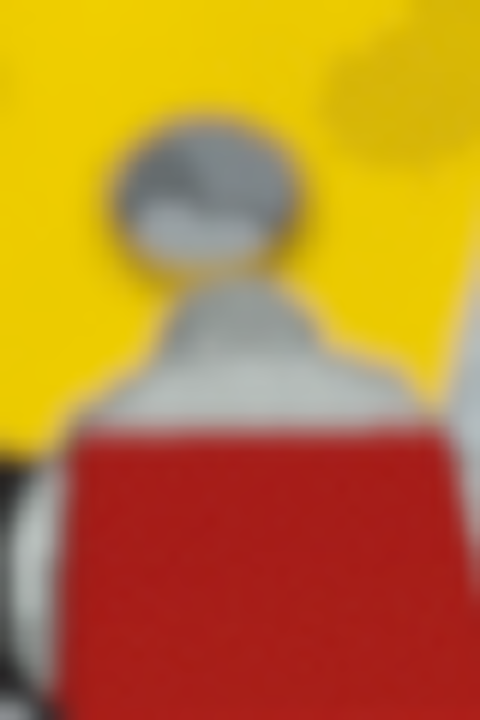

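```bash
python3 -m handwheel '[{"dx":0,"dy":-0.09,"dz":0.3,"ax":0,"ay":0,"az":0},{"dx":0,"dy":0,"dz":0.3,"ax":0,"ay":0,"az":0},{"dx":0,"dy":0,"dz":0,"ax":0,"ay":0,"az":0},{"dx":0,"dy":0,"dz":0,"ax":0,"ay":0,"az":0}]' -1
python3 look.py l2.png
```

```text
clock: 11.45
eef_pos: [0.5357, -0.2443, 0.1355]
tool_rot: [0.62, 0.785, 0.016, 0.012]
ft_force: [0.1, -0.2, -1.6]
grip_width: 0.0196
clk 11.45 pos [ 0.5357 -0.2443  0.1355] yaw 103.38 z [ 0.04   0.01  -0.999] F [ 0.1 -0.2 -1.6] w 0.0196 q6 0.9
need tool units [-0.02 -0.01 -0.08]
eye [221.1 195.2] [636.6 275.7]
hole [-42.5 -65.4] [617.1 189.4]
nose_straight [240.3 206.2] [642.5 265.1]
```

View pics/l2.png

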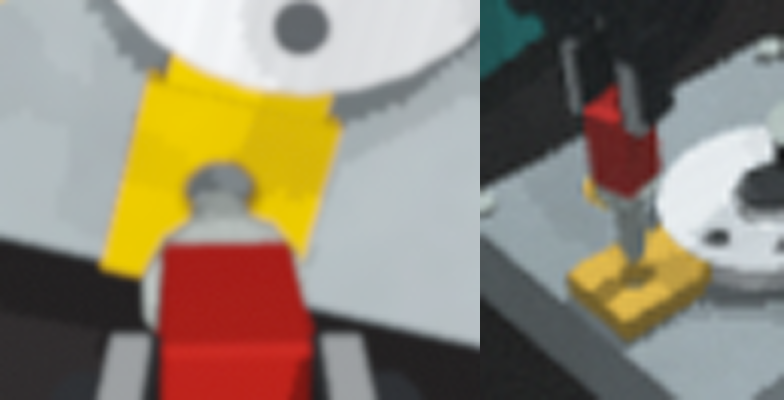

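The nose is aligned: the scene crop has it at (636,264) right over the eye (637,276). Lowering into the eye.

```bash
python3 -m handwheel '[{"dx":0,"dy":-0.01,"dz":0.25,"ax":0,"ay":0,"az":0},{"dx":0,"dy":-0.01,"dz":0.25,"ax":0,"ay":0,"az":0},{"dx":0,"dy":0,"dz":0.15,"ax":0,"ay":0,"az":0},{"dx":0,"dy":0,"dz":0,"ax":0,"ay":0,"az":0},{"dx":0,"dy":0,"dz":0,"ax":0,"ay":0,"az":0}]' -1
python3 look.py l3.png
```

```text
clock: 12.05
eef_pos: [0.5361, -0.2444, 0.1197]
tool_rot: [0.62, 0.784, 0.016, 0.013]
ft_force: [1.2, -0.6, -1.2]
grip_width: 0.0195
clk 12.05 pos [ 0.5361 -0.2444  0.1197] yaw 103.38 z [ 0.04   0.01  -0.999] F [ 1.2 -0.6 -1.2] w 0.0195 q6 0.9
need tool units [-0.02 -0.   -0.71]
eye [221.3 220.7] [636.6 275.7]
hole [-60.4 -56.9] [617.1 189.4]
nose_straight [239.3 205.1] [645.6 292.9]
```

View pics/l3.png

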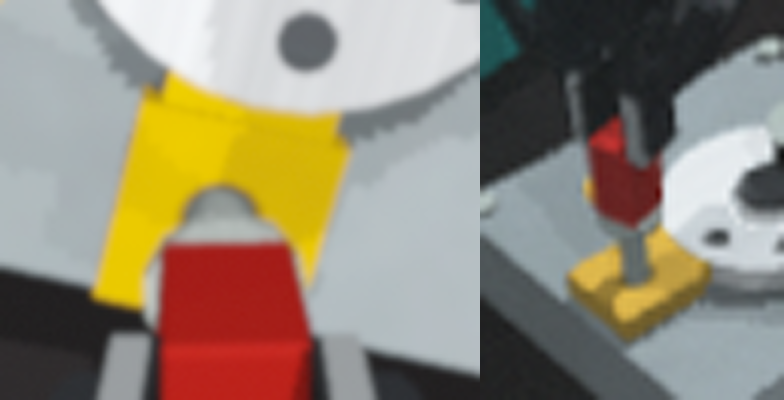

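Run:
```python
from st import *
import pickle; w=pickle.load(open('w5.pkl','rb'))
H2=atz(w,318.5/1.5,190.5/1.5,.045); print('hole from wrist',H2)
E_=np.array([.5355,-.245]);H=np.array([.471,-.2062])
m=(E_+H)/2; d=H-E_; L=np.linalg.norm(d); n=np.array([-d[1],d[0]])/L; 
A=[m+s*n*np.sqrt(.075**2-L*L/4) for s in(1,-1)]; A=max(A,key=lambda a:a[1]); print('axis',A,'L',L)
o=bot.get_obs();T=R.from_quat(o["tool_rot"])
r=E_-A; th=2*np.arcsin(L/.15); print(th)
N=10; prev=E_
for i in range(1,N+1):
    t=-th*i/N; c,s=np.cos(t),np.sin(t); q=A+np.array([c*r[0]-s*r[1],s*r[0]+c*r[1]])
    print(i,q.round(4),(T.inv().apply([*(q-prev),0])/.025).round(3)); prev=q
```

```text
hole from wrist [ 0.47196225 -0.20602178  0.045     ]
axis [ 0.53669052 -0.17000945] L 0.07527077786232848
1.0513689637043917
1 [ 0.5276 -0.2445] [ 0.094 -0.301 -0.013]
2 [ 0.5199 -0.2431] [ 0.125 -0.289 -0.012]
3 [ 0.5123 -0.2409] [ 0.155 -0.275 -0.012]
4 [ 0.505 -0.238] [ 0.182 -0.257 -0.011]
5 [ 0.498  -0.2343] [ 0.208 -0.236 -0.01 ]
6 [ 0.4915 -0.2299] [ 0.232 -0.213 -0.009]
7 [ 0.4855 -0.2248] [ 0.253 -0.188 -0.008]
8 [ 0.48   -0.2191] [ 0.272 -0.16  -0.007]
9 [ 0.4752 -0.2129] [ 0.287 -0.131 -0.006]
10 [ 0.471  -0.2062] [ 0.299 -0.1   -0.004]
```

```bash
python3 -m handwheel '[{"dx":0.09,"dy":-0.3,"dz":-0.01,"ax":0,"ay":0,"az":0},{"dx":0.12,"dy":-0.29,"dz":-0.01,"ax":0,"ay":0,"az":0},{"dx":0.15,"dy":-0.27,"dz":-0.01,"ax":0,"ay":0,"az":0},{"dx":0.18,"dy":-0.26,"dz":-0.01,"ax":0,"ay":0,"az":0},{"dx":0.2,"dy":-0.24,"dz":-0.01,"ax":0,"ay":0,"az":0},{"dx":0,"dy":0,"dz":0,"ax":0,"ay":0,"az":0}]' -1
python3 look.py l4.png; python3 -c "
from st import *
show([.4988,-.2337,.1197])"
```

```text
clock: 12.75
eef_pos: [0.4983, -0.234, 0.1205]
tool_rot: [0.62, 0.784, 0.017, 0.014]
ft_force: [3.3, -0.0, 0.6]
grip_width: 0.0196
clk 12.75 pos [ 0.4983 -0.234   0.1205] yaw 103.38 z [ 0.042  0.009 -0.999] F [ 3.3 -0.   0.6] w 0.0196 q6 0.88
need tool units [-0.77  1.37 -0.62]
eye [389.1 302.4] [636.6 275.7]
hole [121.   36.4] [617.1 189.4]
nose_straight [241.4 206.4] [610.2 240.6]
clk 12.85 pos [ 0.4992 -0.2345  0.1205] yaw 103.38 z [ 0.042  0.009 -0.999] F [ 4.  -1.1  2.4] w 0.0194 q6 0.88
need tool units [ 0.04 -0.01  0.03]
```

View pics/l4.png

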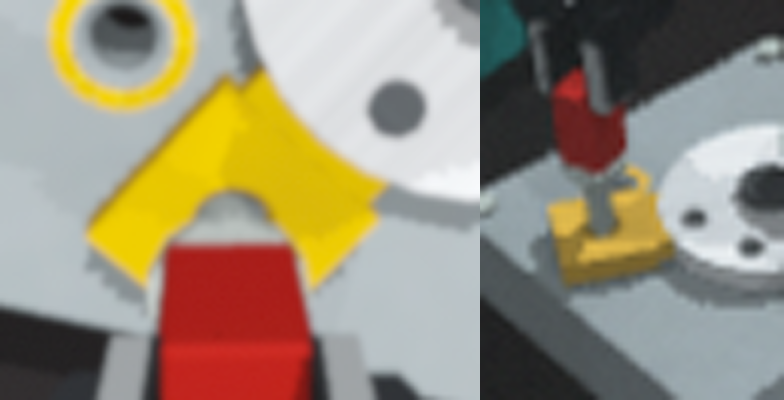

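The lug has followed the pin about half-way, and the force is about 4 N as expected. Continuing along the arc.

```bash
python3 -m handwheel '[{"dx":0.24,"dy":-0.22,"dz":0.0,"ax":0,"ay":0,"az":0},{"dx":0.25,"dy":-0.19,"dz":-0.01,"ax":0,"ay":0,"az":0},{"dx":0.27,"dy":-0.16,"dz":-0.01,"ax":0,"ay":0,"az":0},{"dx":0.29,"dy":-0.13,"dz":-0.01,"ax":0,"ay":0,"az":0},{"dx":0.3,"dy":-0.1,"dz":0,"ax":0,"ay":0,"az":0},{"dx":0,"dy":0,"dz":0,"ax":0,"ay":0,"az":0},{"dx":0,"dy":0,"dz":0,"ax":0,"ay":0,"az":0}]' -1
python3 look.py l5.png; python3 -c "
from st import *
show([.4718,-.2056,.1197])
t=bot.camera('top'); save(t,'t5.png',(300,190,370,250),10)
print((proj(t,[.471,-.206,.045])-[300,190]+.5)*10)"
```

```text
clock: 13.55
eef_pos: [0.4721, -0.207, 0.1198]
tool_rot: [0.62, 0.784, 0.016, 0.014]
ft_force: [5.5, -1.3, -0.2]
grip_width: 0.0197
clk 13.55 pos [ 0.4721 -0.207   0.1198] yaw 103.37 z [ 0.042  0.008 -0.999] F [ 5.5 -1.3 -0.2] w 0.0197 q6 0.91
need tool units [-2.07  2.14 -0.61]
eye [473.  440.3] [636.6 275.7]
hole [218.3 188.7] [617.1 189.4]
nose_straight [238.1 204.2] [620.9 185.3]
clk 13.65 pos [ 0.4723 -0.2071  0.1198] yaw 103.36 z [ 0.042  0.008 -0.999] F [ 4.7 -2.1  1. ] w 0.02 q6 0.91
need tool units [ 0.06 -0.    0.  ]
[333.25133305 360.90160695]
```

View pics/l5.png

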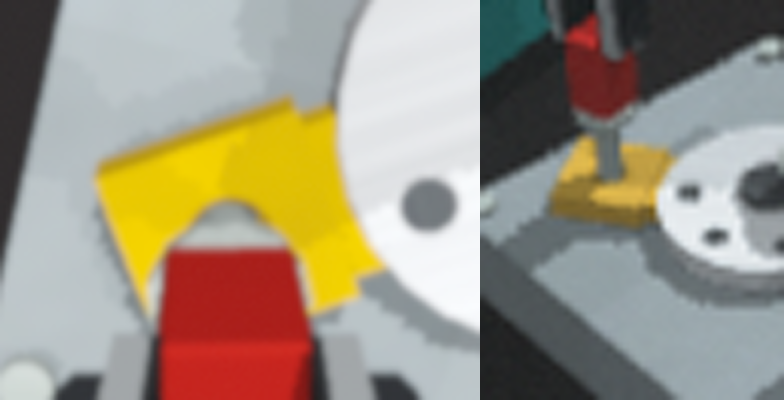

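```bash
python3 -m handwheel '[{"dx":0.06,"dy":0,"dz":0,"ax":0,"ay":0,"az":0},{"dx":0,"dy":-0.01,"dz":0.2,"ax":0,"ay":0,"az":0},{"dx":0,"dy":-0.01,"dz":0.2,"ax":0,"ay":0,"az":0},{"dx":0,"dy":0,"dz":0,"ax":0,"ay":0,"az":0}]' -1
python3 -c "
from st import *
show([.4718,-.2056,.0885])"
python3 -m handwheel '[{"dx":0,"dy":-0.01,"dz":0.12,"ax":0,"ay":0,"az":0},{"dx":0,"dy":0,"dz":0,"ax":0,"ay":0,"az":0}]' -1
python3 look.py l6.png
```

```text
clock: 14.1
eef_pos: [0.471, -0.205, 0.1087]
tool_rot: [0.62, 0.784, 0.016, 0.013]
ft_force: [4.9, -2.6, -0.6]
grip_width: 0.0196
clk 14.1 pos [ 0.471  -0.205   0.1087] yaw 103.36 z [ 0.04   0.01  -0.999] F [ 4.9 -2.6 -0.6] w 0.0196 q6 0.91
need tool units [-0.03 -0.01  0.81]
clock: 14.3
eef_pos: [0.471, -0.2049, 0.1059]
tool_rot: [0.62, 0.784, 0.016, 0.013]
ft_force: [4.4, -2.4, -0.9]
grip_width: 0.0193
clk 14.3 pos [ 0.471  -0.2049  0.1059] yaw 103.37 z [ 0.04   0.01  -0.999] F [ 4.4 -2.4 -0.9] w 0.0193 q6 0.91
need tool units [-2.16  2.19 -1.17]
eye [492.3 487.6] [636.6 275.7]
hole [224.  223.2] [617.1 189.4]
nose_straight [237.7 203. ] [625.5 204.3]
```

View pics/l6.png

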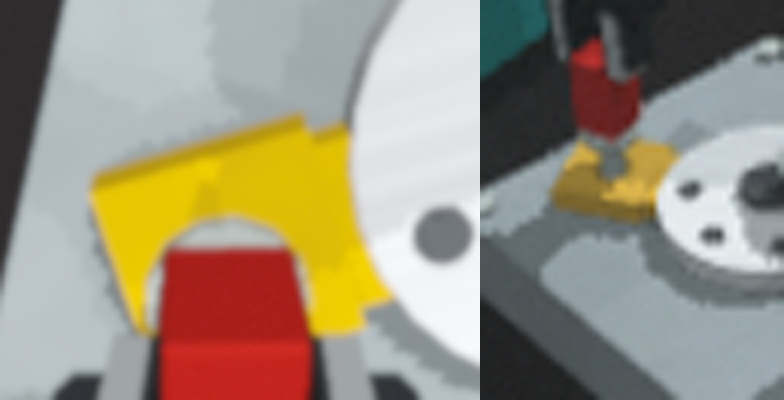

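No vertical force, and the nose is now about 9 mm below the deck's top, so it is in the hole. I'll push it home.

```bash
python3 -m handwheel '[{"dx":0,"dy":-0.01,"dz":0.2,"ax":0,"ay":0,"az":0},{"dx":0,"dy":-0.01,"dz":0.2,"ax":0,"ay":0,"az":0},{"dx":0,"dy":0,"dz":0.15,"ax":0,"ay":0,"az":0},{"dx":0,"dy":0,"dz":0,"ax":0,"ay":0,"az":0}]' -1
python3 -m handwheel '[{"dx":0,"dy":0,"dz":0.12,"ax":0,"ay":0,"az":0},{"dx":0,"dy":0,"dz":0.06,"ax":0,"ay":0,"az":0},{"dx":0,"dy":0,"dz":0,"ax":0,"ay":0,"az":0}]' -1
python3 look.py l7.png
```

```text
clock: 14.8
eef_pos: [0.4707, -0.2044, 0.0917]
tool_rot: [0.62, 0.784, 0.016, 0.012]
ft_force: [4.5, -2.8, -1.6]
grip_width: 0.0197
clock: 15.1
eef_pos: [0.4711, -0.2049, 0.0883]
tool_rot: [0.62, 0.784, 0.016, 0.013]
ft_force: [3.5, -3.3, 4.2]
grip_width: 0.0197
clk 15.1 pos [ 0.4711 -0.2049  0.0883] yaw 103.37 z [ 0.04   0.009 -0.999] F [ 3.5 -3.3  4.2] w 0.0197 q6 0.91
need tool units [-2.16  2.21 -1.88]
eye [515.3 541.4] [636.6 275.7]
hole [226.2 257.3] [617.1 189.4]
nose_straight [237.7 202.8] [628.7 232.9]
```

View pics/l7.png

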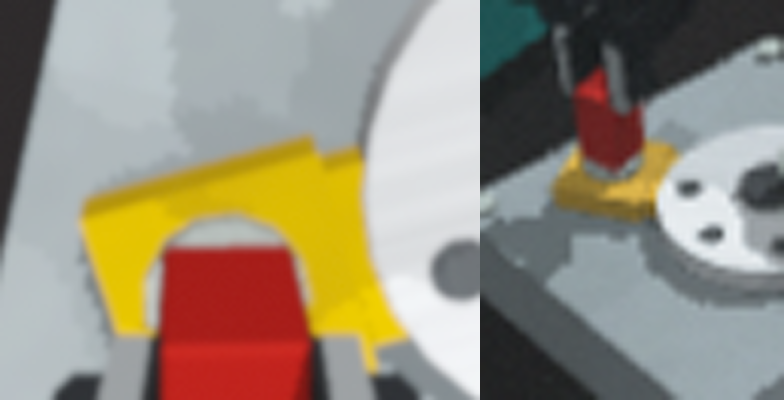

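```bash
python3 -m handwheel '[{"dx":0,"dy":0,"dz":0.06,"ax":0,"ay":0,"az":0},{"dx":0,"dy":0,"dz":0.05,"ax":0,"ay":0,"az":0},{"dx":0,"dy":0,"dz":0,"ax":0,"ay":0,"az":0}]' -1
```

```text
clock: 15.5
eef_pos: [0.4718, -0.206, 0.088]
tool_rot: [0.62, 0.784, 0.016, 0.015]
ft_force: [-1.3, -3.4, 16.6]
grip_width: 0.0196
```

Contact is firm: 16.6 N with no further travel. Release and lift.

```bash
python3 -m handwheel '[{"dx":0,"dy":0,"dz":-0.03,"ax":0,"ay":0,"az":0},{"dx":0,"dy":0,"dz":0,"ax":0,"ay":0,"az":0},{"dx":0,"dy":0,"dz":0,"ax":0,"ay":0,"az":0},{"dx":0,"dy":0,"dz":0,"ax":0,"ay":0,"az":0},{"dx":0,"dy":0,"dz":0,"ax":0,"ay":0,"az":0},{"dx":0,"dy":0,"dz":0,"ax":0,"ay":0,"az":0},{"dx":0,"dy":0,"dz":0,"ax":0,"ay":0,"az":0}]' 0.6
python3 look.py l8.png
```

```text
clock: 16.2
eef_pos: [0.4713, -0.2045, 0.0862]
tool_rot: [0.62, 0.785, 0.016, 0.013]
ft_force: [-0.7, 0.6, -0.5]
grip_width: 0.0684
clk 16.2 pos [ 0.4713 -0.2045  0.0862] yaw 103.38 z [ 0.04   0.01  -0.999] F [-0.7  0.6 -0.5] w 0.0684 q6 0.91
need tool units [-2.17  2.21 -1.96]
eye [517.  550.1] [636.6 275.7]
hole [225.3 263.5] [617.1 189.4]
nose_straight [238.4 204. ] [629.8 236.2]
```

View pics/l8.png

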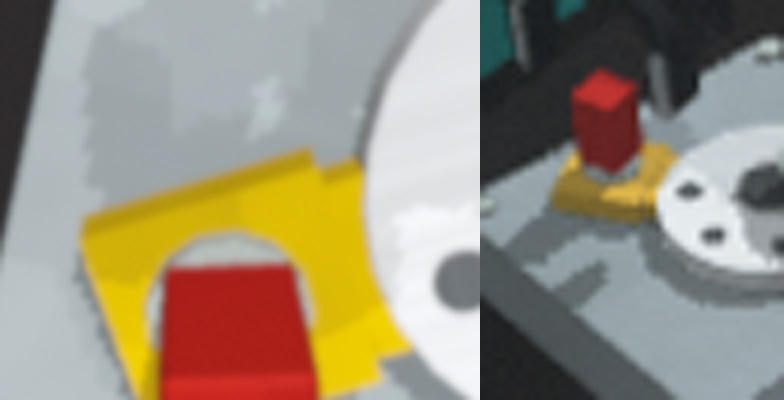

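The pin stands, collar on the lug, and the wheel holds. Lift clear and check.

```bash
python3 -m handwheel '[{"dx":0,"dy":0.01,"dz":-0.4,"ax":0,"ay":0,"az":0},{"dx":0,"dy":0.03,"dz":-0.7,"ax":0,"ay":0,"az":0},{"dx":0,"dy":0.03,"dz":-0.8,"ax":0,"ay":0,"az":0},{"dx":0,"dy":0.03,"dz":-0.8,"ax":0,"ay":0,"az":0},{"dx":0,"dy":0.03,"dz":-0.8,"ax":0,"ay":0,"az":0},{"dx":0,"dy":0.03,"dz":-0.8,"ax":0,"ay":0,"az":0},{"dx":0,"dy":0,"dz":-0.8,"ax":0.27,"ay":0,"az":0},{"dx":0,"dy":0,"dz":0,"ax":0,"ay":0,"az":0}]' 1
python3 - <<'E'
from st import *
show([.471,-.206,.2])
w=bot.camera('wrist'); s=bot.camera('scene'); t=bot.camera('top'); save(w,'w9.png',s=1.5); save(t,'t9.png',s=1.5)
save(s,'s9.png',(150,170,250,250),8)
for n,X in dict(headtop=[.471,-.206,.104],shoulder=[.471,-.206,.059],hole=[.471,-.206,.045]).items(): print(n,(proj(w,X)+.5)*1.5,(proj(s,X)-[150,170]+.5)*8,(proj(t,X)+.5)*1.5)
E
```

```text
clock: 17.1
eef_pos: [0.4724, -0.2056, 0.2177]
tool_rot: [0.62, 0.785, 0.001, 0.004]
ft_force: [0.7, -0.8, 1.3]
grip_width: 0.0855
clk 17.1 pos [ 0.4724 -0.2056  0.2177] yaw 103.41 z [ 0.008 -0.002 -1.   ] F [ 0.7 -0.8  1.3] w 0.0855 q6 0.93
need tool units [ 0.   -0.06  0.71]
headtop [385.51383382 277.27703841] [302.60513465 325.20952467] [505.54863114 335.01049954]
shoulder [385.47392449 259.67793615] [313.46959585 427.01527154] [501.25922937 338.19210221]
hole [385.46359483 255.12279051] [316.73906368 457.65191416] [499.98769996 339.13524104]
```

View pics/w9.png

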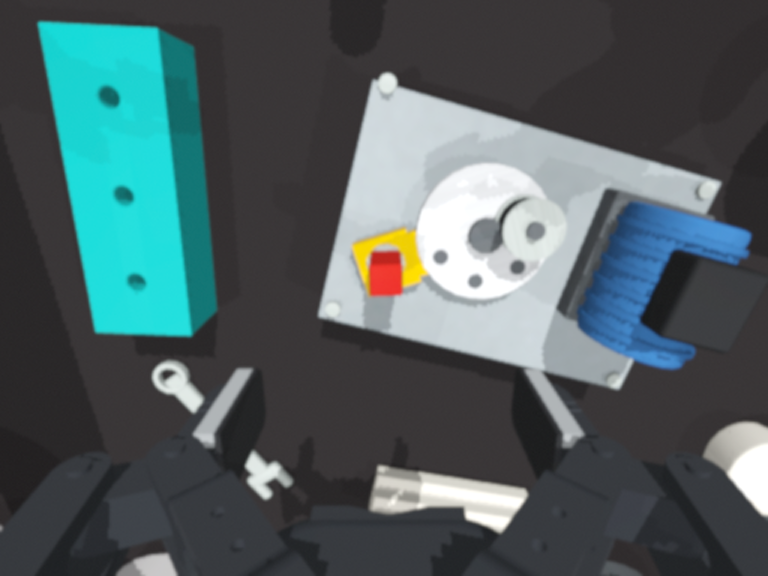

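View pics/s9.png

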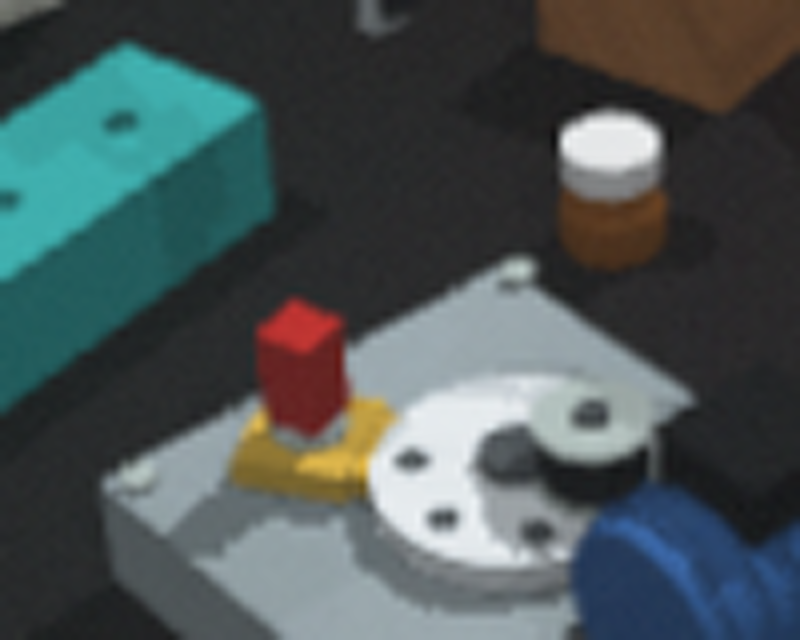

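View pics/t9.png

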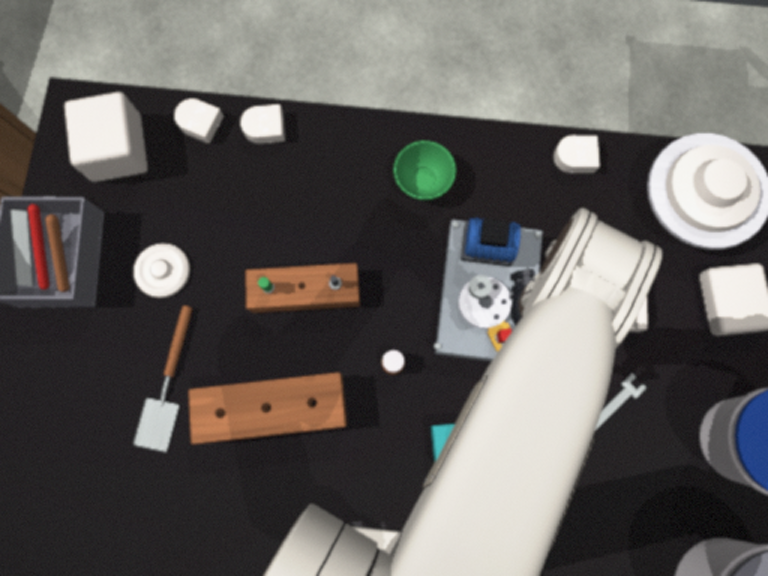

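Head top is at scene (301,325) against a predicted (303,325) for a fully seated, upright pin. The collar is on the lug, the lug covers the hole, and driver and punch are still in place. Handing in.

```bash
python3 -c "
from h import *
print(bot.job_done(), bot.get_obs()['clock'])"
```

```text
the job is handed in; nothing more can be done
the job is handed in; nothing more can be done
```

The job is handed in: the tension wheel is pinned back and the arm is clear of everything. It took about 17 s of the 46 s allowed. The hand-in gives no verdict, so this rests on my own checks.

- **What I did:** I took the red-headed pin from the middle hole of the small wooden block and lowered its nose into the eye. With the pin as a crank, I pulled the wheel round the arc and pushed the pin down through the lug into the ringed hole. At the bottom it stopped firmly at 16.6 N; then I released it and lifted clear.
- **Last checks, pin and wheel:** After release the wheel stayed back with the pin upright and its collar on the lug. The head's top was within about 2 enlarged pixels (0.2 camera pixel) of where a fully seated pin should show in the scene view. I did not read the wheel's angle after release; the eye and hole positions I measured imply about 1.05 rad.
- **Last checks, other things:** The driver and punch still stand in the block and I saw nothing else moved. In the last overhead picture the arm hid the moulding and part of the wrench; both showed in the wrist view, but I did not measure them.
- **What disagreed:**
  - The pin sat about 0.04 rad tilted in the jaws, which I cancelled by tilting the tool.
  - The gripper reported about 20 mm on the 22 mm head.
  - The arm's position wandered by 1 to 4 mm, so I corrected it from the cameras.
  - The first two move calls were refused because every row needs all six numbers; nothing moved.

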